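Load a tool blank through the chip flaps of a bench grinder

ROBOT

A 6-joint arm with a two-finger parallel gripper is mounted at the origin on a cart in front of the work surface, level with it; the furniture and walls round the work are solid. World frame = base frame: x ahead of the robot, y to its left, z up, the work surface at z = 0. Lengths are in m, angles in rad, forces in N, time in s.
With the tool pointing down it reaches from about 0.375 to 0.9 m from the base axis. Payload 3.1 kg.
Tool frame: the origin (TCP) lies on the centre line of the jaws, within the pads' length; the fingertips stand 19 mm ahead of it and the grasp point (between the pads) is the TCP; z points along the fingers, y is the direction in which the jaws open and shut (so a half turn about z gives the same grasp; the last joint's range is limited). The gripper opens to 85 mm and grips with 20 to 120 N. Pads are 22 mm wide; open, the fingers measure 114 mm over their backs; the gripper's body (76 mm by 85 mm) begins 54 mm behind the grasp point. The pads swing forward as they close: fully open they stand 13 mm farther back than shut.
Start: joints at [-1.292, 0.527, 1.433, -0, 1.181, -0.178], TCP at [0.276, -0.561, 0.25] pointing down, gripper open.
Joint ranges: [-3.08, 3.08], [-0.75, 2.2], [0.22, 2.44], [-1.43, 4.57], [0, 2.65], [-2.85, 2.85]. Speed limits (rad/s): [2.79, 2.79, 3.14, 3.14, 3.14, 3.14].

INTERFACE

Orientations are given as a unit quaternion [x, y, z, w].
In Python, from station import manip, imaging, workorder gives the robot as it stands.
- The arm moves only by the shell command python3 -m creep 'ROWS' [FORCE]. ROWS is a JSON object of lists of equal length, an entry for each row: "claw": the finger opening in cm, from 0 to 8.54; "dp": the shift along the tool's x, y, z in cm, a list of three; "roll": the turn about the tool's z in rad. In form: {"claw": [claw, ...], "dp": [[dx, dy, dz], ...], "roll": [roll, ...]}. A call has 1 to 12 rows; each row is the pose to reach, as a shift and turn from the pose commanded when the call began, along the tool's axes at that moment; what a row does not reach only later rows make up. A row lasts 1/10 s, in which the tool goes at most 50 mm and 8.59 degrees, less where a joint would pass 70% of its speed; a pose out of reach is approached as far as the arm can. A call with a gripper value outside its range is refused whole. The fingers move at their own pace and stop on an object; FORCE is the grip in N (left out, the last holds). Time passes only in rows, so rows that repeat a pose let the fingers close. It gives the time, the measured TCP pose, the force and the opening at its end, in the units of the state.
- manip.sense(): the state, without advancing time (a new reading comes with each control period).
- imaging.snapshot(name): name is "scene" or "top" or "wrist"; returns a dict with "image" (384x512x3 uint8, red, green, blue), "z_map" (384x512 float32, m along the optical axis (not along the pixel's ray), 0 where there is no reading), "vfov" (degrees; the focal length in pixels is half the picture's height over the tangent of half this angle, whatever the lens; pixels are square), "cx", "cy" (the principal point, pixels), "R" (3x3) and "t" (3): a world point X has camera coordinates R X + t. Camera axes: x right, y down, z forward; pixel columns grow to the right and rows downward; lengths in m; the calibration is good to about 2 mm. The wrist camera is an equidistant fisheye: a pixel r from the principal point sees the ray r / f radians off the axis. A picture is of the moment at which its call begins.
- workorder.sign_off(): hands the job in, once; it reports no verdict.
The state is a dict: "t": time; "q": joint angles; "qd": joint speeds; "tau": joint torques, N m; "tcp_pos": TCP position; "tool_rot": TCP orientation; "force": force on the tool from outside, world axes, zero at the start; "ft_torque": the same for the moment, N m; "finger_gap": opening from 0.0 (shut) to 1.0 (fully open).
Only numpy, scipy, OpenCV 4.12 (cv2) and the standard library are available. Lean on these libraries where they do the work, as an engineer would, in place of code of your own. Each camera call takes 0.05 s, during which the arm holds its last target.

TASK

Take the square steel blank out of the wooden stand and load it into the bench tool grinder: push it down through the two sprung chip flaps into the guide, feeling for its square hole, and press it fully home on the depth stop, firmly but without forcing it. Leave it there and draw back slowly, so that the flaps ease shut over it and do not snap. Do not disturb the other bars and tools.

Things in the scene. Friction and masses are not known exactly. Their poses are not given: they have to be found in the camera images.
- blank_center (a point): centre (half-way up) of the blank to load: plain steel bar 12 x 12 mm square, 66 mm long, 75 g, foot chamfered 1 mm. It stands upright in one of the stand's three holes, its upper 41 mm standing out. z along the bar, x and y square to its faces. Told apart by shape: the other two bars are round, one thin and tall, one thick and short
- blank: the same bar; origin at the centre of its lower end face (foot). Guide hole for it: 13.4 x 13.4 mm, sides along the grinder's x and y, mouth chamfered 3 mm at 45 degrees (it wedges the foot aside). A sprung ball 14 mm below its mouth grips the bar: about 3 to 8 N push it on, and it stays where left. A rigid depth stop ends the hole 34 mm below its mouth, 90 mm below the flaps
- stand: wooden block, 60 (x) x 160 (y) x 40 mm high, fixed to the bench; origin at the centre of its underside. Three 19 mm holes, 25 mm deep, along its y axis at -50, 0 and +50 mm
- pin: slender round steel pin, 6 mm across, 84 mm long, upright in another hole of the stand; to be left there; origin at its foot
- stub: short thick round steel stub, 15 mm across, 46 mm long, upright in the remaining hole of the stand; to be left there; origin at its foot
- grinder: grey bench tool grinder, fixed: housing 100 (x) x 180 (y) x 112 mm high on a base plate 130 x 206 mm; motor on its -y end (to y = -163 mm, top at z = 100 mm). Origin at the centre of its underside; x to its back, y along its two chip flaps. Under them a throat 52 mm wide (x), 142 mm long (y), 62 mm deep; on its floor the steel guide block, 40 (x) x 60 (y) mm, flat top 56 mm below the flaps
- flap_seam (a point): middle of the seam of the closed chip flaps, level with the housing's top, 112 mm above the bench. The flaps are milky clear plates with smooth steel hems, each 27 mm wide (x), 137 mm long (y), hinged on the throat's long sides; they swing DOWN when the seam is pushed and spring up level when free. The guide's hole is under the seam line (x = 0), but up to 10 mm either way along y: not measured, feel for it
- flap_front (a joint): angle of the flap on the robot's side (-x of the grinder): 0 shut (level), growing as it swings down, at most 1.48 rad. Either flap takes about 1 to 2.5 N at its free edge. What stays in the throat must stand more than 15 mm below the flaps
- flap_rear (a joint): angle of the flap on the far side: 0 shut (level), growing as it swings down, at most 1.48 rad
- loupe: black eyepiece loupe, lies or stands loose nearby; to be left alone
- dividers: spring dividers, lies or stands loose nearby; to be left alone
- punch_5: steel punch, lies or stands loose nearby; to be left alone
- punch_12: short square tool blank lying flat, 7 mm thick, lies or stands loose nearby; to be left alone
- graver_9: graver with a mushroom handle, lies or stands loose nearby; to be left alone
- brass_brush: brass-bristle brush, lies or stands loose nearby; to be left alone
There are look-alikes about, which are no part of the job. What is shaped like the blank but orange or yellow is not meant.

How it is judged:
On the way, in this order (a step that is already met when the one before it is completed fails the run):
1. the square blank is lifted clear of the stand (height (world z) of blank above 0.05 m), for 0.1 s.
2. with both flaps held open, the blank's foot has entered the guide (x of blank in the frame of flap_seam between -0.004 and 0.004 m and y of blank in the frame of flap_seam between -0.014 and 0.014 m and angle between blank's own z axis and vertical below 0.06 rad and z of blank in the frame of flap_seam below -0.062 m and value of joint each of flap_front, flap_rear above 0.3 rad), for 0.05 s.
3. the blank is home on the depth stop (within 1.5 mm) (x of blank in the frame of flap_seam between -0.004 and 0.004 m and y of blank in the frame of flap_seam between -0.014 and 0.014 m and angle between blank's own z axis and vertical below 0.06 rad and z of blank in the frame of flap_seam below -0.0885 m), for 0.1 s.
At the end, for the whole second after the job is handed in: The square blank stands upright (within 0.06 rad) in the guide, its foot within 1.5 mm of the depth stop (at least 88.5 mm below the flaps); both flaps are shut to within 0.06 rad; the blank is at rest (all of step 3 and value of joint each of flap_front, flap_rear below 0.06 rad and linear speed of blank below 0.02 m/s); the robot touches nothing.
It fails at once if the blank is forced against the guide, the stop or any part of the grinder with more than 60 N (contact force between blank and grinder above 60 N).
It fails at once if the robot presses on the grinder or its flaps with more than 25 N (contact force between the arm and grinder above 25 N).
It fails at once if a flap snaps shut (closes faster than 9 rad/s) (velocity of joint any of flap_front, flap_rear below -9 rad/s).
It fails at once if another bar is pulled out or pushed over (12 mm), or another tool moved by more than 20 mm (distance of any of pin, stub from where it was at the start of the episode above 0.012 m or distance of any of loupe, dividers, punch_5, punch_12, graver_9, brass_brush from where it was at the start of the episode above 0.02 m).
It also fails if it takes over 67 s, if anything falls off the work surface, if the arm or the gripper's body presses on something with over 40 N, if the wrist force passes 120 N, or if a joint passes its speed limit or range.

## Working session

There is one attempt and no reset: what is moved stays moved. The work goes in short steps, Python scripts to look and compute and a shell command to move; the robot and the scene stay as the last step left them, time stands still between calls to the robot, and variables do not carry over. Pictures are saved under pics/ and viewed, and the job is handed in when it is done.

```bash
ls; mkdir -p pics; cat > h.py <<'E'
import numpy as np, cv2, pickle
from station import manip, imaging, workorder
def snap(n,tag):
    s=imaging.snapshot(n); cv2.imwrite(f'pics/{tag}.png',cv2.cvtColor(s['image'],cv2.COLOR_RGB2BGR)); pickle.dump(s,open(f'{tag}.pkl','wb')); return s
def foc(s): return s['image'].shape[0]/2/np.tan(np.radians(s['vfov']/2))
def ray(s,u,v):
    f=foc(s); d=np.array([(u-s['cx'])/f,(v-s['cy'])/f,1.]); R=np.array(s['R']);t=np.array(s['t'])
    return -R.T@t, R.T@d
def onz(s,u,v,z):
    o,d=ray(s,u,v); return o+d*(z-o[2])/d[2]
def dep(s,u,v):
    o,d=ray(s,u,v); return o+d*s['z_map'][int(v),int(u)]
def proj(s,X):
    c=np.array(s['R'])@X+np.array(s['t']); f=foc(s); return s['cx']+f*c[0]/c[2], s['cy']+f*c[1]/c[2]
E
python3 - <<'E'
from h import *
print(manip.sense())
for n in ('scene','top','wrist'):
    s=snap(n,n+'0'); print(n,s['vfov'],s['cx'],s['cy'],-np.array(s['R']).T@np.array(s['t']))
E
```

```text
pics
{'t': 0.0, 'q': array([-1.29146643e+00,  5.28486866e-01,  1.43392009e+00,  1.28778755e-05,
        1.18139283e+00, -1.78535760e-01]), 'qd': array([ 0.00053036, -0.00084389,  0.00047881,  0.00148254,  0.00024687,
        0.00089853]), 'tau': array([-8.90896063e-04, -4.42348695e+01, -1.78025454e+01, -1.23985674e-04,
        8.32087768e-03, -7.88623396e-06]), 'tcp_pos': array([ 0.27608974, -0.55995221,  0.2493152 ]), 'tool_rot': array([ 9.73909095e-01,  2.26935798e-01, -4.96460878e-05, -1.10246020e-03]), 'force': array([ 0.16332476, -1.26225129,  0.27918937]), 'ft_torque': array([-0.00629384, -0.03332945, -0.07176877]), 'finger_gap': 0.9979108181401829}
scene 46.06877440666188 262.0306680029475 186.74451407869336 [-0.05697572  0.68718069  0.69131211]
top 54.75305912578449 255.46611384561098 193.48757151694946 [0.47866479 0.06173773 1.11163753]
wrist 65.70646984690485 256.5858359600857 188.33791920844283 [ 0.34142003 -0.52778844  0.37379065]
```

View pics/scene0.png

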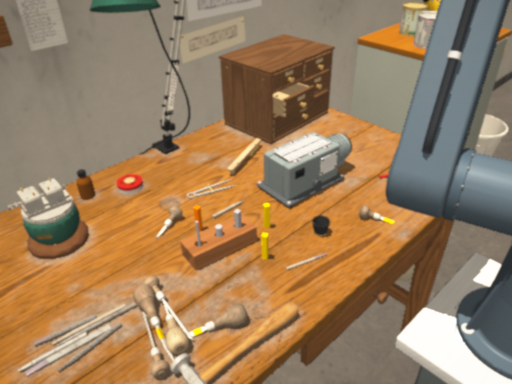

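View pics/top0.png

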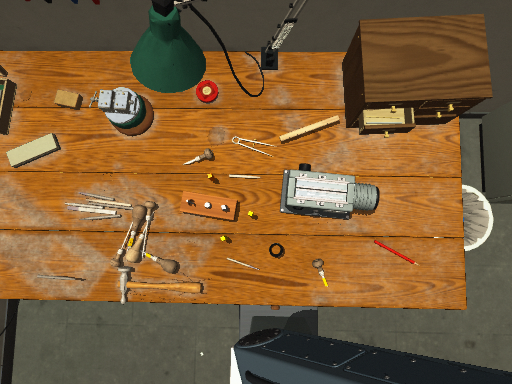

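View pics/wrist0.png

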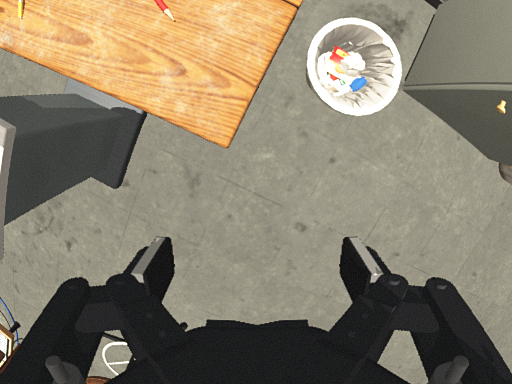

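```bash
python3 - <<'E'
import cv2,numpy as np
a=cv2.imread('pics/top0.png'); b=cv2.imread('pics/scene0.png')
cv2.imwrite('pics/z1.png',cv2.resize(a[160:250,170:270],None,fx=7,fy=6.5,interpolation=cv2.INTER_CUBIC))
cv2.imwrite('pics/z2.png',cv2.resize(b[190:280,170:280],None,fx=7,fy=6.5,interpolation=cv2.INTER_CUBIC))
cv2.imwrite('pics/z3.png',cv2.resize(a[155:225,270:390],None,fx=6.5,fy=6.5,interpolation=cv2.INTER_CUBIC))
E
```

```text
(no output)
```

View pics/z1.png

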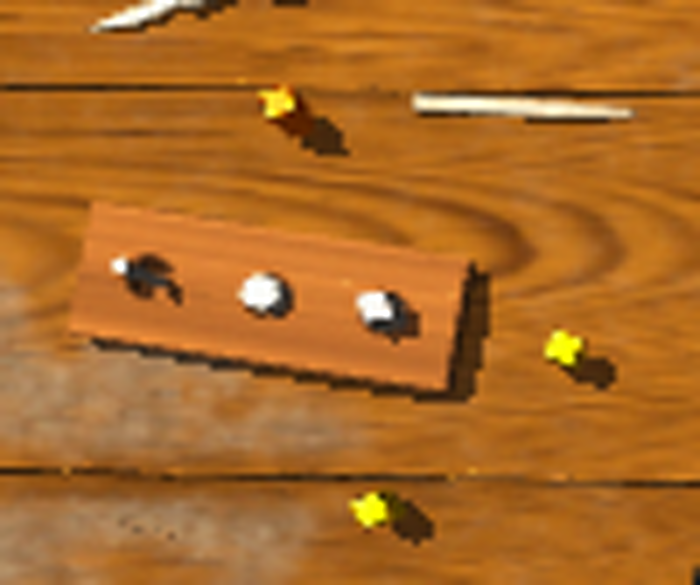

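View pics/z2.png

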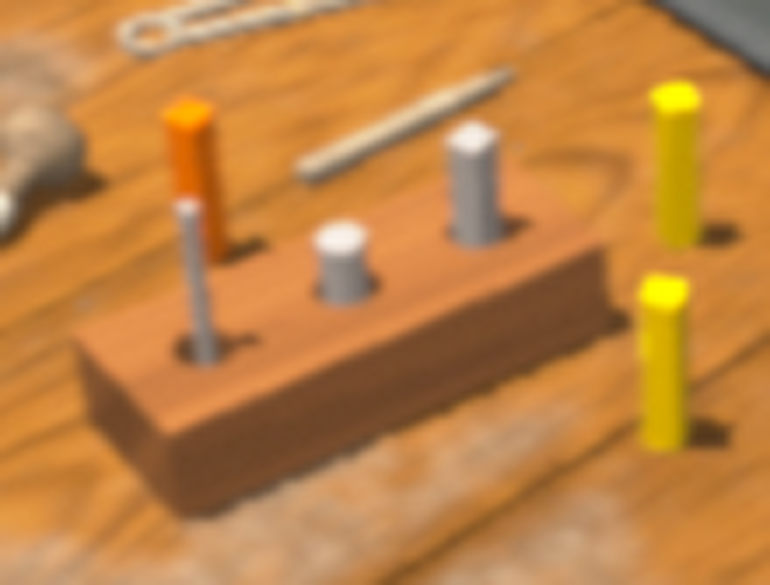

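View pics/z3.png

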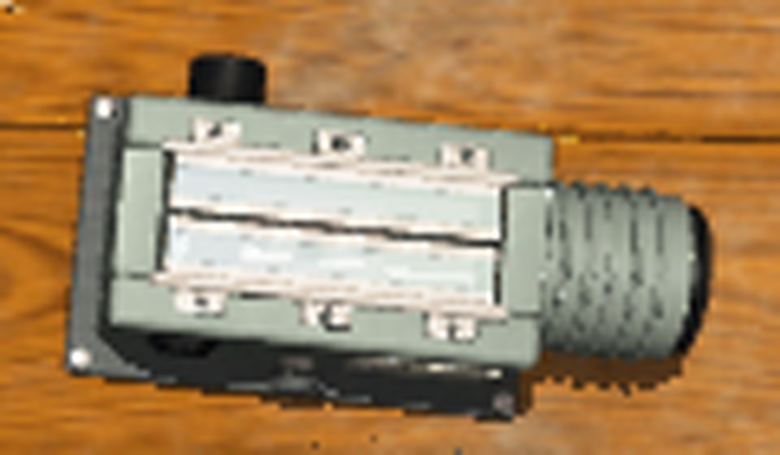

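```bash
python3 - <<'E'
from h import *
from scipy.spatial.transform import Rotation as Ro
t=pickle.load(open('top0.pkl','rb')); s=pickle.load(open('scene0.pkl','rb'))
print('blank top', onz(t,170+375/7,160+308/6.5,.081))
u,v=170+472/7,190+135/6.5
print('scene blank',onz(s,u,v,.081))
# blank base edges/stand
for c in [(95,203),(478,262),(447,388),(70,335)]:
    print('stand',onz(t,170+c[0]/7,160+c[1]/6.5,.04)[:2])
for n,c in dict(pin=(121,266),stub=(262,293),yel=(563,348),yel2=(372,510)).items(): print(n,dep(t,170+c[0]/7,160+c[1]/6.5))
# seam ends
for c in [(167,212),(500,240),(165,150),(505,180),(160,280),(500,312)]:
    print('seam',onz(t,270+c[0]/6.5,155+c[1]/6.5,.112), dep(t,270+c[0]/6.5,155+c[1]/6.5)[2])
print(Ro.from_quat(manip.sense()['tool_rot']).as_matrix().round(4))
E
```

```text
blank top [0.54796719 0.17942754 0.081     ]
scene blank [0.54865697 0.18265101 0.081     ]
stand [0.59628763 0.30262352]
stand [0.5719545  0.14178026]
stand [0.51554477 0.1533812 ]
stand [0.5367319 0.3108429]
pin [0.56310189 0.27809438 0.09886408]
stub [0.55554431 0.22874424 0.0564486 ]
yel [0.53286609 0.10482632 0.06315489]
yel2 [0.46157119 0.18022945 0.06471232]
seam [ 0.6024334  -0.01859873  0.112     ] 0.04627770319578883
seam [ 0.59259149 -0.15640137  0.112     ] 0.11353249364053009
seam [ 0.62852548 -0.01762774  0.112     ] 0.108928592709719
seam [ 0.61772667 -0.15869989  0.112     ] 0.11598673522905911
seam [ 0.57392739 -0.01584724  0.112     ] 0.11411760628126799
seam [ 0.56263626 -0.15612384  0.112     ] 0.11232402606324177
[[ 8.97e-01  4.42e-01 -5.00e-04]
 [ 4.42e-01 -8.97e-01  1.60e-03]
 [ 3.00e-04 -1.60e-03 -1.00e+00]]
```

```bash
python3 -m creep '{"claw":[4,4,4,4,4,4,4,4,4,4,4,4],"dp":[[3,-2,-1],[7,-5,-2],[11,-8,-3],[15,-11,-4],[19,-13.5,-5],[23,-16.5,-5],[27,-19,-5],[31,-22,-5],[35,-25,-5],[39,-28,-5],[42,-30,-5],[43.5,-31,-5]],"roll":[0.05,0.1,0.15,0.2,0.25,0.3,0.35,0.4,0.45,0.5,0.53,0.53]}' 60; python3 -m creep '{"claw":[4,4],"dp":[[0,0,0],[0,0,0]],"roll":[0,0]}'
python3 - <<'E'
from h import *
s=snap('wrist','w1');print(manip.sense()['tcp_pos'],-np.array(s['R']).T@np.array(s['t']))
print(np.array(s['R']))
E
```

```text
t: 1.35
tcp_pos: [0.5302, -0.0871, 0.3001]
tool_rot: [0.999, -0.035, -0.0, -0.0]
force: [0.7, -0.1, 0.2]
finger_gap: 0.463
t: 1.55
tcp_pos: [0.5291, -0.0902, 0.3]
tool_rot: [0.999, -0.035, -0.0, 0.0]
force: [-0.5, -0.6, -0.7]
finger_gap: 0.468
[ 0.5289865  -0.09076841  0.30008401] [ 0.60186651 -0.09504838  0.42427995]
[[-7.01227441e-02 -9.97538237e-01  5.16299553e-04]
 [-9.55450262e-01  6.73128736e-02  2.87373927e-01]
 [-2.86701234e-01  1.96581498e-02 -9.57818333e-01]]
```

View pics/w1.png

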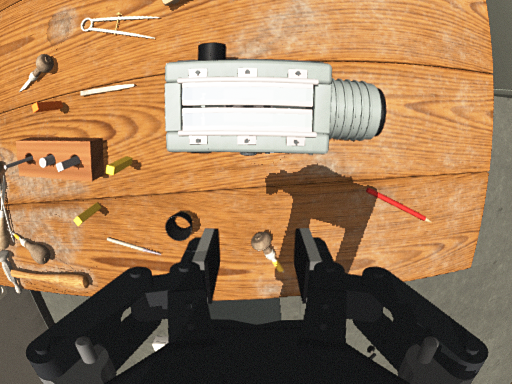

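```bash
cat >> h.py <<'E'
def wray(s,u,v):
    f=foc(s); dx,dy=u-s['cx'],v-s['cy']; r=np.hypot(dx,dy); th=r/f
    d=np.array([np.sin(th)*dx/r,np.sin(th)*dy/r,np.cos(th)]); R=np.array(s['R']);t=np.array(s['t'])
    return -R.T@t, R.T@d
def wonz(s,u,v,z):
    o,d=wray(s,u,v); return o+d*(z-o[2])/d[2]
def wproj(s,X):
    c=np.array(s['R'])@np.array(X)+np.array(s['t']); rr=np.hypot(c[0],c[1]); th=np.arctan2(rr,c[2]); f=foc(s)
    return s['cx']+f*th*c[0]/rr, s['cy']+f*th*c[1]/rr
E
python3 - <<'E'
from h import *
a=cv2.imread('pics/w1.png')
cv2.imwrite('pics/w1z.png',cv2.resize(a[50:170,150:350],None,fx=4,fy=4,interpolation=cv2.INTER_CUBIC))
cv2.imwrite('pics/w1y.png',cv2.resize(a[130:180,0:150],None,fx=5,fy=5,interpolation=cv2.INTER_CUBIC))
E
```

```text
(no output)
```

View pics/w1z.png

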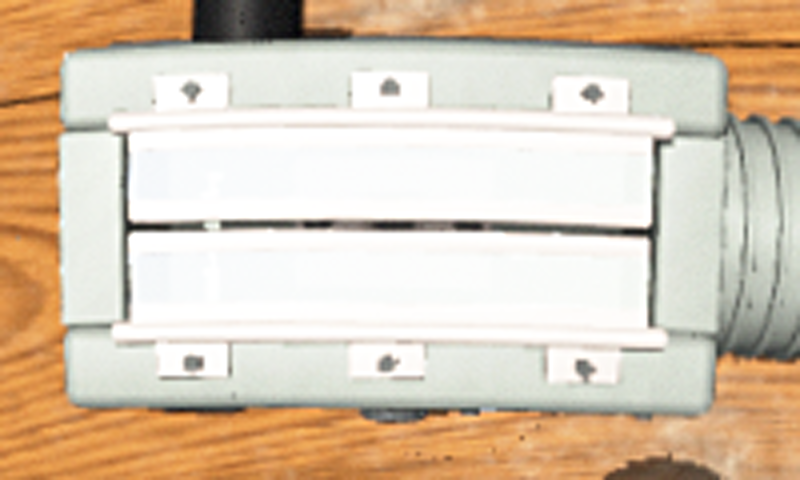

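View pics/w1y.png

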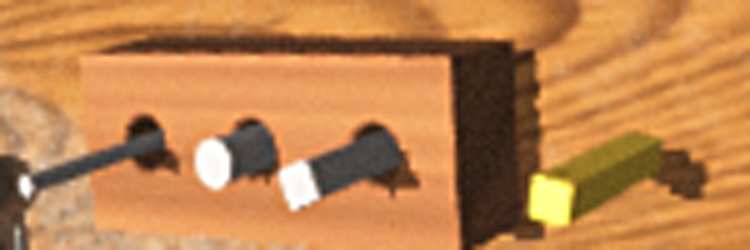

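```bash
python3 - <<'E'
from h import *
s=pickle.load(open('w1.pkl','rb'))
def g(c): return wonz(s,150+c[0]/4,50+c[1]/4,.112)
for n,c in dict(seamL=(128,229),seamM=(388,226),seamR=(652,231),railTL=(112,120),railTR=(670,127),railBL=(115,333),railBR=(665,338),wallL=(125,229),wallR=(655,229),hTL=(68,55),hTR=(722,62),hBL=(72,402),hBR=(712,410)).items(): print(n,g(c).round(4))
E
```

```text
seamL [ 0.6034 -0.0162  0.112 ]
seamM [ 0.5975 -0.0849  0.112 ]
seamR [ 0.5923 -0.1539  0.112 ]
railTL [ 0.6331 -0.0144  0.112 ]
railTR [ 0.6199 -0.1603  0.112 ]
railBL [ 0.5759 -0.0096  0.112 ]
railBR [ 0.5636 -0.1562  0.112 ]
wallL [ 0.6034 -0.0153  0.112 ]
wallR [ 0.5928 -0.1547  0.112 ]
hTL [ 0.6525 -0.0037  0.112 ]
hTR [ 0.6372 -0.1754  0.112 ]
hBL [0.5583 0.0049 0.112 ]
hBR [ 0.5434 -0.1687  0.112 ]
```

```bash
python3 -m creep '{"claw":[4,4,4,4,4,4,4,4],"dp":[[-1.5,-4.5,0],[-3,-9,0],[-4.5,-13.5,1],[-6,-18,2],[-7,-22,2],[-7.3,-25,2],[-7.3,-26.7,2],[-7.3,-26.7,2]],"roll":[0,0,0,0,0,0,0,0]}'; python3 -m creep '{"claw":[4,4],"dp":[[0,0,0],[0,0,0]],"roll":[0,0]}'
python3 - <<'E'
from h import *
s=snap('wrist','w2');print(manip.sense()['tcp_pos'],-np.array(s['R']).T@np.array(s['t']))
u,v=wproj(s,[.548,.18,.08]); print(u,v); u=int(np.clip(u,75,437)); v=int(np.clip(v,50,330))
a=cv2.imread('pics/w2.png'); print(u,v)
cv2.imwrite('pics/w2z.png',cv2.resize(a[v-50:v+50,u-75:u+75],None,fx=5,fy=5,interpolation=cv2.INTER_CUBIC))
E
```

```text
t: 2.4
tcp_pos: [0.4759, 0.1819, 0.2804]
tool_rot: [0.999, -0.036, 0.0, -0.0]
force: [0.1, -0.5, 0.1]
finger_gap: 0.468
t: 2.6
tcp_pos: [0.476, 0.1798, 0.2803]
tool_rot: [0.999, -0.037, -0.0, 0.0]
force: [-0.6, -0.1, -0.2]
finger_gap: 0.469
[0.47608835 0.17984631 0.2802733 ] [0.54865039 0.1746982  0.40457062]
251.50130744652768 102.82315545041719
251 102
```

View pics/w2z.png

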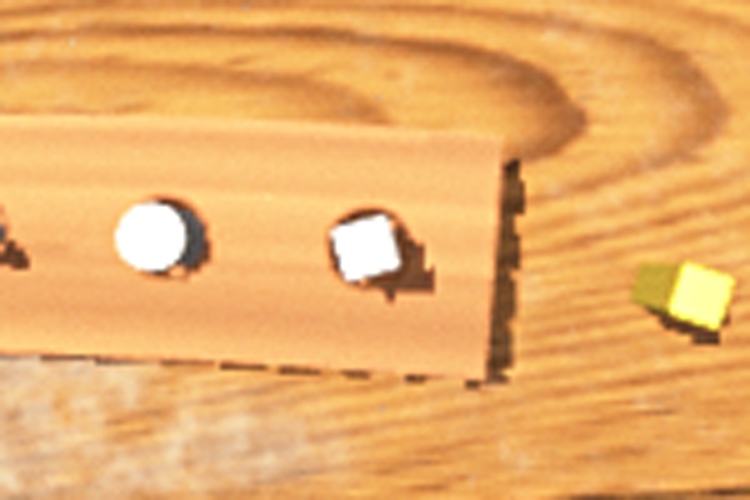

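View pics/w2.png

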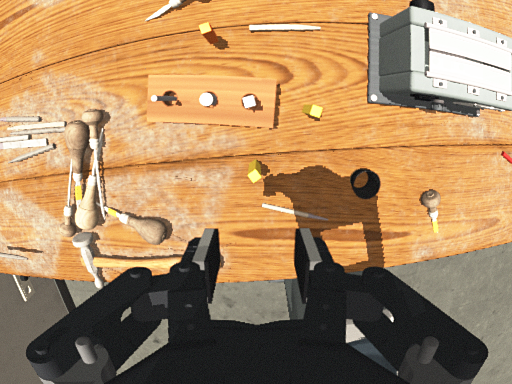

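```bash
python3 - <<'E'
from h import *
s=pickle.load(open('w2.pkl','rb')); a=cv2.imread('pics/w2.png')
c=cv2.resize(a[92:112,236:266],None,fx=10,fy=10,interpolation=cv2.INTER_CUBIC)
m=(c.min(axis=2)>175).astype(np.uint8)
n,l,st,ce=cv2.connectedComponentsWithStats(m); i=1+np.argmax(st[1:,4]); print(st[i],ce[i])
k=cv2.findContours((l==i).astype(np.uint8),cv2.RETR_EXTERNAL,cv2.CHAIN_APPROX_NONE)[0][0]
b=cv2.boxPoints(cv2.minAreaRect(k)); P=np.array([wonz(s,236+(x+.5)/10-.5,92+(y+.5)/10-.5,.081)[:2] for x,y in b]); print(P)
for j in range(4):
    d=P[(j+1)%4]-P[j]; print(np.hypot(*d)*1000,np.degrees(np.arctan2(d[1],d[0])))
print(P.mean(0))
# refined: hull points to world then rect
W=np.array([wonz(s,236+(p[0][0]+.5)/10-.5,92+(p[0][1]+.5)/10-.5,.081)[:2]*1000 for p in k],np.float32); print(cv2.minAreaRect(W))
q=manip.sense();print(q['tool_rot'],q['q'])
E
```

```text
[   62    31   137   130 12660] [130.99486572  95.62511848]
[[0.55490168 0.19029765]
 [0.5572754  0.17771598]
 [0.54513753 0.17545285]
 [0.54273631 0.18807346]]
12.803631029491266 -79.31586502196977
12.347051367731929 -169.43836868845594
12.847014836464146 100.7724518670067
12.367022586173004 10.360903280927182
[0.55001273 0.18288498]
((549.9999389648438, 182.87136840820312), (12.361454010009766, 12.806071281433105), 10.610206604003906)
[ 9.99308605e-01 -3.71787501e-02 -1.15444115e-04  2.00147894e-04] [ 1.41509905e-01  3.33587123e-01  1.68291349e+00 -3.91032399e-04
  1.12539043e+00  1.78684939e+00]
```

```bash
python3 -m creep '{"claw":[4,4,3.6,3.4,3.4,3.4,3.4,3.4],"dp":[[2,-0.2,3],[4,-0.4,6],[6,-0.6,9],[7.3,-0.7,12],[7.3,-0.7,14],[7.3,-0.7,16],[7.3,-0.7,16.8],[7.3,-0.7,16.8]],"roll":[-0.08,-0.16,-0.22,-0.26,-0.26,-0.26,-0.26,-0.26]}'; python3 -m creep '{"claw":[3.4,3.4],"dp":[[0,0,0],[0,0,0]],"roll":[0,0]}'
python3 - <<'E'
from h import *
s=snap('wrist','w3');q=manip.sense(); print(q['tcp_pos'],q['tool_rot'])
print(wproj(s,[.549,.181,.081]))
E
```

```text
t: 3.45
tcp_pos: [0.5486, 0.182, 0.1113]
tool_rot: [0.996, 0.093, -0.001, 0.0]
force: [-1.6, 0.2, 0.6]
finger_gap: 0.399
t: 3.65
tcp_pos: [0.5501, 0.1829, 0.1136]
tool_rot: [0.996, 0.094, 0.001, -0.0]
force: [1.3, 1.7, 0.3]
finger_gap: 0.399
[0.54999538 0.18304755 0.11358425] [ 9.95595841e-01  9.37410714e-02  1.23796680e-03 -3.26520671e-05]
(np.float64(259.8100333966369), np.float64(233.473012853214))
```

View pics/w3.png

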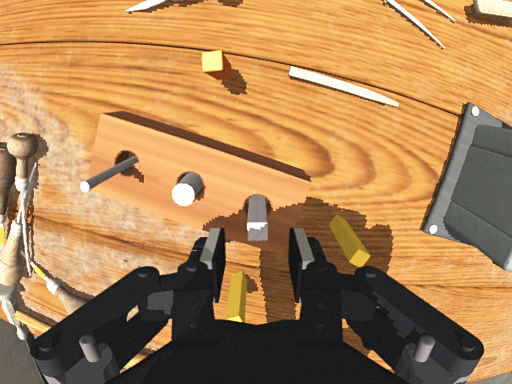

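```bash
python3 - <<'E'
from h import *
a=cv2.imread('pics/w3.png'); cv2.imwrite('pics/w3z.png',cv2.resize(a[180:260,190:330],None,fx=5,fy=5,interpolation=cv2.INTER_CUBIC))
s=pickle.load(open('w3.pkl','rb')); s2=s
for c in [(258,222),(258,242)]: print(wonz(s,*c,.081))
E
```

```text
[0.55594958 0.18340986 0.081     ]
[0.54332381 0.18097948 0.081     ]
```

View pics/w3z.png

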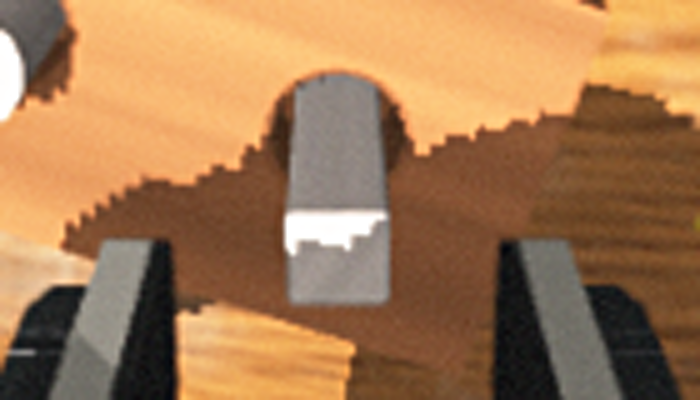

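```bash
python3 -m creep '{"claw":[3.4,3.4,3.4,3.4,3.4,3.4],"dp":[[0,0,1],[0,0,2],[0,0,3],[0,0,3.8],[0,0,4.1],[0,0,4.1]],"roll":[0,0,0,0,0,0]}'; python3 -m creep '{"claw":[3,2.4,2,1.6,1.2,0.8,0.6,0.6,0.6,0.6],"dp":[[0,0,0],[0,0,0],[0,0,0],[0,0,0],[0,0,0],[0,0,0],[0,0,0],[0,0,0],[0,0,0],[0,0,0]],"roll":[0,0,0,0,0,0,0,0,0,0]}' 80
python3 - <<'E'
from h import *
s=snap('wrist','w4');q=manip.sense(); print(q['tcp_pos'],q['tool_rot'],q['force'])
snap('scene','s4')
E
```

```text
t: 4.3
tcp_pos: [0.5487, 0.183, 0.0704]
tool_rot: [0.996, 0.094, -0.001, 0.0]
force: [-0.3, -0.1, -0.4]
finger_gap: 0.393
t: 5.3
tcp_pos: [0.5495, 0.1829, 0.0718]
tool_rot: [0.996, 0.094, 0.0, 0.0]
force: [-0.1, -0.9, 5.6]
finger_gap: 0.125
[0.54950965 0.18289189 0.07177449] [9.95589338e-01 9.38175485e-02 3.55045634e-04 1.05675896e-04] [-1.40171877 -1.13973487  5.78643576]
```

View pics/w4.png

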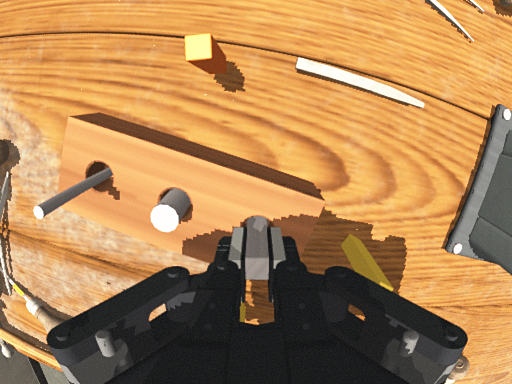

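View pics/s4.png

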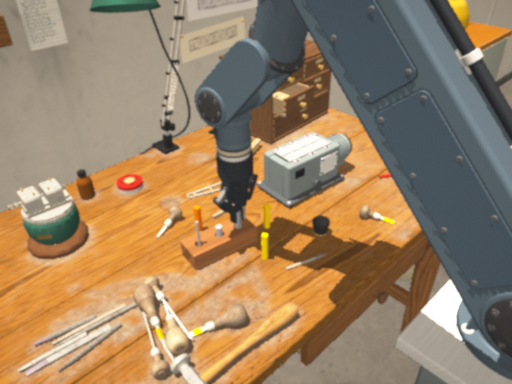

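```bash
python3 -m creep '{"claw":[0.6,0.6,0.6,0.6,0.6,0.6,0.6,0.6,0.6,0.6],"dp":[[0,0,-0.5],[0,0,-1.5],[0,0,-3],[0,0,-5],[0,0,-8],[0,0,-11],[0,0,-14],[0,0,-16],[0,0,-17],[0,0,-17]],"roll":[0,0,0,0,0,0,0,0,0,0]}' 80; python3 -m creep '{"claw":[0.6,0.6],"dp":[[0,0,0],[0,0,0]],"roll":[0,0]}'
python3 - <<'E'
from h import *
s=snap('wrist','w5');q=manip.sense(); print(q['tcp_pos'],q['tool_rot'],q['force'])
s=snap('scene','s5'); a=cv2.imread('pics/s5.png'); u,v=map(int,proj(s,q['tcp_pos']-[0,0,.03])); print(u,v)
cv2.imwrite('pics/s5z.png',cv2.resize(a[v-50:v+50,u-70:u+70],None,fx=5,fy=5,interpolation=cv2.INTER_CUBIC))
E
```

```text
t: 6.4
tcp_pos: [0.5498, 0.1833, 0.2428]
tool_rot: [0.996, 0.094, 0.002, -0.0]
force: [-0.5, 0.2, -1.3]
finger_gap: 0.119
t: 6.6
tcp_pos: [0.5482, 0.1829, 0.2398]
tool_rot: [0.996, 0.094, -0.002, 0.0]
force: [0.1, -0.1, -0.8]
finger_gap: 0.118
[0.54834037 0.18290117 0.23977374] [ 9.95597476e-01  9.37181277e-02 -1.60545199e-03  2.23157882e-05] [ 0.2928049   0.33171039 -0.70138389]
234 160
```

View pics/w5.png

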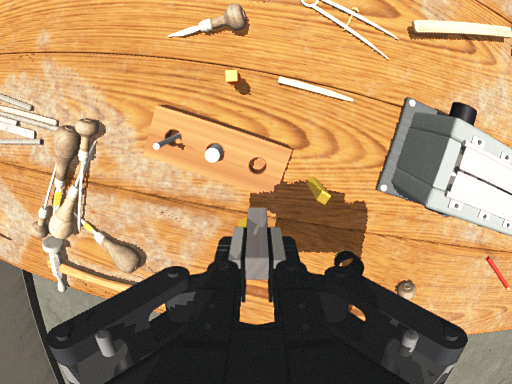

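View pics/s5z.png

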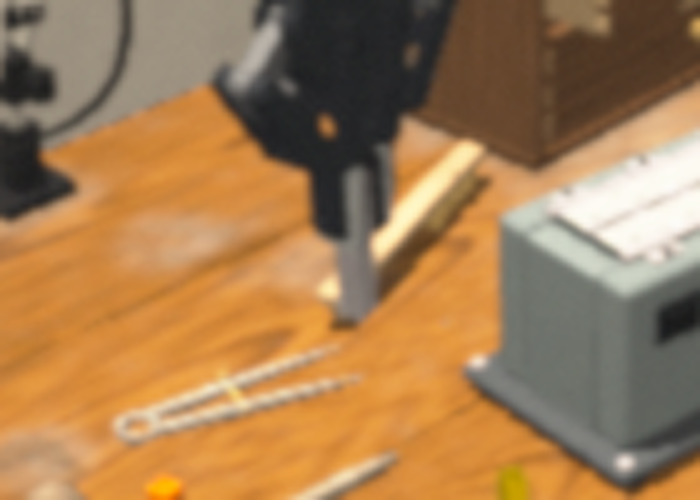

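```bash
cat >> h.py <<'E'
def wdep(s,u,v):
    o,d=wray(s,u,v); R=np.array(s['R']); z=s['z_map'][int(v),int(u)]; return o+d*z/(R[2]@d)
def T(q,X):
    from scipy.spatial.transform import Rotation as Ro
    return Ro.from_quat(q['tool_rot']).as_matrix().T@(X-q['tcp_pos'])
E
python3 - <<'E'
from h import *
s=pickle.load(open('w5.pkl','rb')); q=manip.sense()
for v in range(198,290,5):
    print(v,[ (T(q,wdep(s,u,v))*1000).round(1).tolist() for u in (250,257,264)])
a=cv2.imread('pics/w5.png'); cv2.imwrite('pics/w5z.png',cv2.resize(a[195:295,200:320],None,fx=6,fy=6,interpolation=cv2.INTER_CUBIC))
E
```

```text
198 [[-49.5, -8.7, 240.0], [-49.5, 0.4, 240.0], [-49.4, 9.4, 239.7]]
203 [[-56.1, -8.7, 239.1], [-56.2, 0.4, 239.5], [-55.9, 9.4, 238.6]]
208 [[6.7, -4.4, 52.4], [6.2, 0.0, 53.7], [6.2, 4.5, 53.7]]
213 [[6.1, -4.3, 45.1], [6.4, 0.0, 44.5], [6.3, 4.3, 44.7]]
218 [[6.2, -4.1, 37.1], [5.9, 0.0, 37.7], [5.6, 4.1, 38.4]]
223 [[6.0, -4.0, 30.0], [6.1, -0.0, 29.7], [6.6, 3.9, 28.7]]
228 [[6.3, -3.8, 22.4], [6.4, -0.0, 22.2], [5.9, 3.8, 23.4]]
233 [[6.3, -3.7, 16.2], [6.4, -0.0, 16.0], [6.9, 3.6, 15.0]]
238 [[6.6, -3.5, 9.6], [6.8, -0.0, 9.4], [6.6, 3.5, 9.6]]
243 [[6.4, -3.4, 4.5], [7.1, -0.0, 3.3], [6.6, 3.3, 4.1]]
248 [[6.8, -3.3, -1.3], [7.0, -0.1, -1.6], [6.1, 3.2, -0.1]]
253 [[6.1, -3.2, -4.9], [6.3, -0.1, -5.3], [5.9, 3.1, -4.6]]
258 [[6.1, -3.2, -9.5], [6.4, -0.1, -9.9], [6.0, 3.0, -9.4]]
263 [[3.8, -3.2, -9.9], [3.7, -0.1, -9.8], [4.1, 3.0, -10.4]]
268 [[1.1, -3.2, -9.9], [1.2, -0.1, -10.0], [1.6, 3.1, -10.6]]
273 [[-2.0, -3.2, -9.2], [-1.9, -0.1, -9.4], [-1.2, 3.1, -10.5]]
278 [[-4.9, -3.3, -9.0], [-4.9, -0.0, -9.0], [-3.8, 3.1, -10.7]]
283 [[-182.5, -9.7, 241.2], [-180.6, 0.6, 238.5], [-182.4, 10.9, 241.1]]
288 [[-190.8, -9.8, 239.9], [-191.7, 0.6, 241.2], [-190.3, 10.9, 239.2]]
```

View pics/w5z.png

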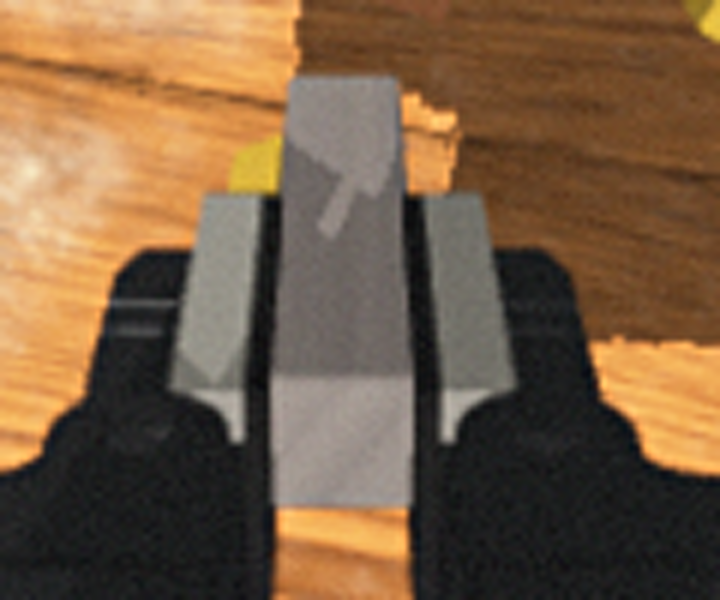

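```bash
python3 -m creep '{"claw":[0.6,0.6,0.6,0.6,0.6,0.6,0.6,0.6,0.6,0.6],"dp":[[0,2,0],[0,5,0],[0,9,0],[-0.1,13,0],[-0.2,17,0],[-0.3,21,0],[-0.3,24,0],[-0.3,26,0],[-0.3,27,0],[-0.3,27.3,0]],"roll":[0.03,0.06,0.1,0.14,0.18,0.22,0.25,0.27,0.27,0.27]}' 80; python3 -m creep '{"claw":[0.6,0.6,0.6,0.6],"dp":[[0,0,1],[0,0,2],[0,0,3],[0,0,3]],"roll":[0,0,0,0]}';python3 -m creep '{"claw":[0.6,0.6,0.6],"dp":[[0,0,0],[0,0,0],[0,0,0]],"roll":[0,0,0]}'
python3 - <<'E'
from h import *
s=snap('wrist','w6');q=manip.sense(); print(q['tcp_pos'],q['tool_rot'],q['force'])
a=cv2.imread('pics/w6.png'); cv2.imwrite('pics/w6z.png',cv2.resize(a[150:300,100:420],None,fx=2.5,fy=2.5,interpolation=cv2.INTER_CUBIC))
E
```

```text
t: 7.7
tcp_pos: [0.5971, -0.0866, 0.2405]
tool_rot: [0.999, -0.042, -0.001, -0.0]
force: [-0.8, 0.1, -1.0]
finger_gap: 0.118
t: 8.1
tcp_pos: [0.5957, -0.0843, 0.209]
tool_rot: [0.999, -0.04, -0.002, -0.001]
force: [0.1, 0.2, -1.5]
finger_gap: 0.121
t: 8.4
tcp_pos: [0.5976, -0.0857, 0.2118]
tool_rot: [0.999, -0.041, 0.001, 0.0]
force: [-0.4, -0.4, -0.7]
finger_gap: 0.121
[ 0.59754423 -0.08580008  0.21184399] [ 9.99157204e-01 -4.10436027e-02  5.31591258e-04  1.48944549e-04] [-0.63322305  0.45658372 -0.60109405]
```

View pics/w6z.png

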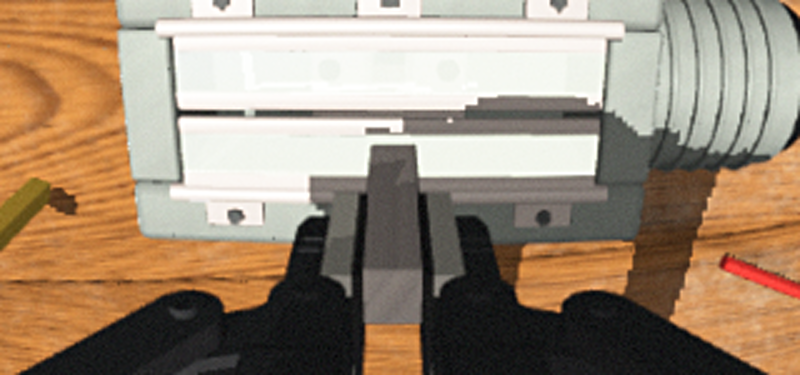

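```bash
python3 - <<'E'
from h import *
s=pickle.load(open('w6.pkl','rb')); q=manip.sense()
def f(c,z): return wonz(s,100+c[0]/2.5,150+c[1]/2.5,z)
ax=np.array([np.cos(.082),-np.sin(.082)]); ay=np.array([np.sin(.082),np.cos(.082)])
L,M,Rr=f((177,112),.112),f((388,112),.112),f((601,114),.112); print(L,M,Rr,(L+Rr)/2,np.degrees(np.arctan2((L-Rr)[0],(L-Rr)[1])))
C=np.array([.5978,-.0855])
for c in [(330,70),(447,70)]: d=f(c,.056)[:2]-C; print(d@ax,d@ay)
for n,c in dict(TL=(160,28),TR=(622,30),BL=(172,190),BR=(606,192),).items(): d=f(c,.112)[:2]-C; print(n,d@ax,d@ay)
c=a=cv2.imread('pics/w6.png')[160:215,150:360].astype(float)
g=np.clip((c-200)*255/55,0,255).astype(np.uint8); cv2.imwrite('pics/w6c.png',cv2.resize(g,None,fx=3.8,fy=3.8))
E
```

```text
[ 0.60362237 -0.01597457  0.112     ] [ 0.59818737 -0.0845729   0.112     ] [ 0.59172246 -0.15366553  0.112     ] [ 0.59767241 -0.08482005  0.112     ] 4.939501078701698
-0.0005160459664229053 0.023826949172213095
-0.00048757488033684135 -0.021838058200354733
TL 0.02806271424352451 0.07332686097549225
TR 0.02751799766078705 -0.07331862725165558
BL -0.02773105066772831 0.07429281034870198
BR -0.028334928374881597 -0.07295051821271231
```

View pics/w6c.png

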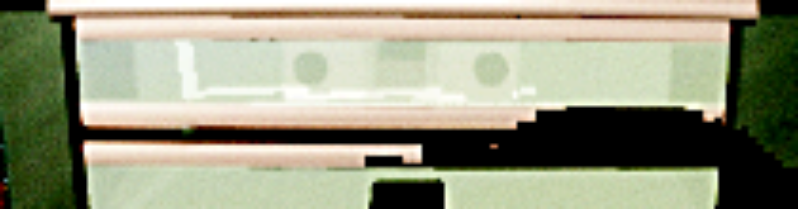

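```bash
python3 -m creep '{"claw":[0.6,0.6,0.6,0.6,0.6,0.6,0.6,0.6,0.6,0.6,0.6,0.6],"dp":[[0,-0.09,1],[0,-0.09,2],[0,-0.09,3],[0,-0.09,3.8],[0,-0.09,4.6],[0,-0.09,5.4],[0,-0.09,6.2],[0,-0.09,7],[0,-0.09,7.7],[0,-0.09,8.2],[0,-0.09,8.5],[0,-0.09,8.5]],"roll":[0,0,0,0,0,0,0,0,0,0,0,0]}' 90; python3 -m creep '{"claw":[0.6,0.6],"dp":[[0,0,0],[0,0,0]],"roll":[0,0]}'
python3 - <<'E'
from h import *
s=snap('wrist','w7');q=manip.sense(); print(q['tcp_pos'],q['tool_rot'],q['force'])
E
```

```text
t: 9.65
tcp_pos: [0.5969, -0.0847, 0.1255]
tool_rot: [0.999, -0.041, -0.001, -0.0]
force: [0.3, -0.3, -2.9]
finger_gap: 0.121
t: 9.85
tcp_pos: [0.5967, -0.0847, 0.126]
tool_rot: [0.999, -0.041, -0.001, -0.0]
force: [-1.3, -0.1, -3.4]
finger_gap: 0.123
[ 0.59669249 -0.08467254  0.12602621] [ 9.99157081e-01 -4.10432976e-02 -7.42168284e-04 -1.57357448e-04] [-1.24768124 -0.63037555 -3.76770153]
```

View pics/w7.png

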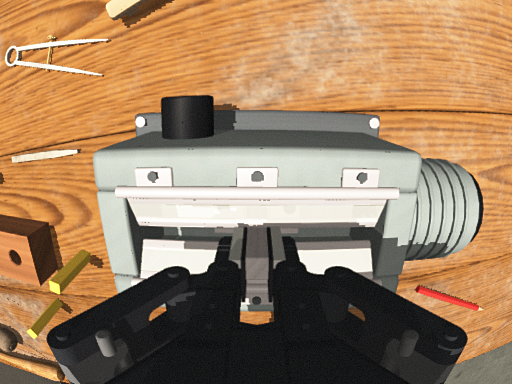

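```bash
python3 -m creep '{"claw":[0.6,0.6,0.6,0.6],"dp":[[0,0,0.4],[0,0,0.8],[0,0,1.1],[0,0,1.1]],"roll":[0,0,0,0]}';python3 -m creep '{"claw":[0.6,0.6,0.6],"dp":[[0,0,0.2],[0,0,0.2],[0,0,0.2]],"roll":[0,0,0]}';python3 -m creep '{"claw":[0.6,0.6,0.6],"dp":[[0,0,0.2],[0,0,0.2],[0,0,0.2]],"roll":[0,0,0]}'
```

```text
t: 10.3
tcp_pos: [0.598, -0.0851, 0.1155]
tool_rot: [0.999, -0.041, 0.001, 0.0]
force: [0.4, -0.8, 0.4]
finger_gap: 0.12
t: 10.6
tcp_pos: [0.5978, -0.0851, 0.1134]
tool_rot: [0.999, -0.041, 0.001, 0.0]
force: [0.3, 0.6, 1.8]
finger_gap: 0.116
t: 10.9
tcp_pos: [0.5973, -0.0849, 0.1112]
tool_rot: [0.999, -0.041, -0.0, 0.0]
force: [-0.4, -0.8, 1.1]
finger_gap: 0.118
```

```bash
python3 -m creep '{"claw":[0.6,0.6,0.6],"dp":[[0,0,0.2],[0,0,0.2],[0,0,0.2]],"roll":[0,0,0]}';python3 -m creep '{"claw":[0.6,0.6,0.6],"dp":[[0,0,0.2],[0,0,0.2],[0,0,0.2]],"roll":[0,0,0]}'
```

```text
t: 11.2
tcp_pos: [0.5968, -0.0848, 0.1089]
tool_rot: [0.999, -0.041, -0.001, -0.0]
force: [-0.8, 0.6, 0.6]
finger_gap: 0.117
t: 11.5
tcp_pos: [0.597, -0.0847, 0.1069]
tool_rot: [0.999, -0.041, -0.0, -0.0]
force: [0.0, 0.2, -1.5]
finger_gap: 0.124
```

```bash
python3 -m creep '{"claw":[0.6,0.6,0.6,0.6],"dp":[[0,0,0.2],[0,0,0.4],[0,0,0.4],[0,0,0.4]],"roll":[0,0,0,0]}';python3 -m creep '{"claw":[0.6,0.6,0.6,0.6],"dp":[[0,0,0.2],[0,0,0.4],[0,0,0.4],[0,0,0.4]],"roll":[0,0,0,0]}';python3 -m creep '{"claw":[0.6,0.6,0.6,0.6],"dp":[[0,0,0.2],[0,0,0.4],[0,0,0.4],[0,0,0.4]],"roll":[0,0,0,0]}'
python3 - <<'E'
from h import *
s=snap('wrist','w8');q=manip.sense(); print(q['tcp_pos'],q['force'],q['ft_torque'])
for v in range(215,300,4):
    print(v,[ (T(q,wdep(s,u,v))*1000).round(1).tolist() for u in (250,257)])
a=cv2.imread('pics/w8.png'); cv2.imwrite('pics/w8z.png',cv2.resize(a[170:300,170:350],None,fx=4,fy=4,interpolation=cv2.INTER_CUBIC))
E
```

```text
t: 11.9
tcp_pos: [0.5971, -0.0848, 0.103]
tool_rot: [0.999, -0.041, -0.0, -0.0]
force: [0.4, -0.3, -1.9]
finger_gap: 0.117
t: 12.3
tcp_pos: [0.5971, -0.0848, 0.0991]
tool_rot: [0.999, -0.041, -0.0, -0.0]
force: [-0.3, 0.5, -0.4]
finger_gap: 0.118
t: 12.7
tcp_pos: [0.5971, -0.0848, 0.0951]
tool_rot: [0.999, -0.041, -0.0, -0.0]
force: [-0.6, -0.1, 0.3]
finger_gap: 0.121
[ 0.59709582 -0.08477745  0.09508045] [-0.60159684  0.05419374  1.06395579] [0.05289554 0.2176896  0.01501925]
215 [[31.5, -2.6, -21.2], [30.7, -0.0, -19.0]]
219 [[29.3, -2.7, -19.8], [29.8, -0.0, -20.9]]
223 [[28.0, -2.7, -20.6], [28.0, -0.0, -20.6]]
227 [[23.6, -2.8, -14.3], [23.6, 0.0, -14.5]]
231 [[19.9, -2.9, -10.4], [19.5, 0.0, -9.5]]
235 [[14.7, -3.1, -3.3], [15.4, 0.0, -4.8]]
239 [[11.3, -3.2, -0.6], [11.2, 0.1, -0.4]]
243 [[6.8, -3.3, 4.2], [6.7, 0.1, 4.3]]
247 [[6.4, -3.3, 0.8], [6.0, 0.1, 1.5]]
251 [[6.7, -3.2, -3.8], [6.8, 0.1, -3.9]]
255 [[6.5, -3.1, -7.2], [6.9, 0.0, -7.9]]
259 [[6.2, -3.0, -10.3], [5.7, 0.0, -9.4]]
263 [[3.5, -3.1, -9.3], [3.9, 0.0, -9.8]]
267 [[1.2, -3.1, -8.9], [2.0, 0.1, -10.2]]
271 [[-0.4, -3.1, -9.9], [-0.5, 0.1, -9.8]]
275 [[-2.1, -3.1, -10.6], [-2.3, 0.1, -10.3]]
279 [[-4.8, -3.1, -9.8], [-4.6, 0.1, -10.2]]
283 [[-13.5, -3.4, -0.6], [-13.2, 0.1, -1.0]]
287 [[-14.7, -3.4, -2.4], [-15.0, 0.1, -2.0]]
291 [[-15.9, -3.4, -4.2], [-15.7, 0.1, -4.5]]
295 [[-16.6, -3.3, -6.7], [-18.1, 0.1, -4.7]]
299 [[-17.7, -3.3, -8.5], [-18.5, 0.1, -7.4]]
```

View pics/w8z.png

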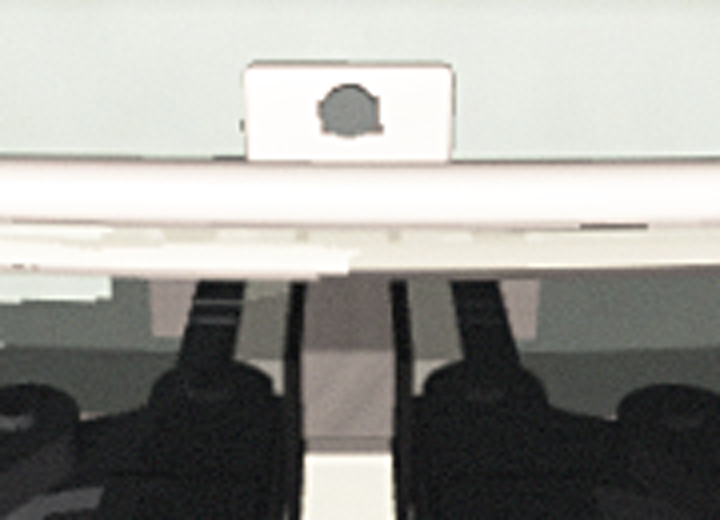

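```bash
python3 -m creep '{"claw":[0.6,0.6,0.6,0.6],"dp":[[0,0,0.2],[0,0,0.4],[0,0,0.4],[0,0,0.4]],"roll":[0,0,0,0]}';python3 -m creep '{"claw":[0.6,0.6,0.6,0.6],"dp":[[0,0,0.2],[0,0,0.4],[0,0,0.4],[0,0,0.4]],"roll":[0,0,0,0]}';python3 -m creep '{"claw":[0.6,0.6,0.6,0.6],"dp":[[0,0,0.2],[0,0,0.4],[0,0,0.4],[0,0,0.4]],"roll":[0,0,0,0]}';python3 -m creep '{"claw":[0.6,0.6,0.6],"dp":[[0,0,0.2],[0,0,0.2],[0,0,0.2]],"roll":[0,0,0]}'
```

```text
t: 13.15
tcp_pos: [0.5971, -0.0848, 0.0909]
tool_rot: [0.999, -0.041, -0.0, -0.0]
force: [-1.5, 0.4, -0.0]
finger_gap: 0.122
t: 13.55
tcp_pos: [0.5971, -0.0848, 0.0869]
tool_rot: [0.999, -0.041, -0.0, -0.0]
force: [-1.1, 0.5, -0.3]
finger_gap: 0.122
t: 13.95
tcp_pos: [0.5971, -0.0848, 0.0829]
tool_rot: [0.999, -0.041, -0.0, -0.0]
force: [-1.2, 0.6, -0.2]
finger_gap: 0.119
t: 14.25
tcp_pos: [0.5971, -0.0848, 0.081]
tool_rot: [0.999, -0.041, -0.0, -0.0]
force: [-2.7, 0.1, -0.7]
finger_gap: 0.119
```

```bash
cat > chk.py <<'E'
from h import *
import sys
s=snap('wrist',sys.argv[1]);q=manip.sense(); print(q['tcp_pos'],q['force'],q['ft_torque'],q['tau'].round(2))
for v in range(239,291,4):
    print(v,[ (T(q,wdep(s,u,v))*1000).round(1).tolist() for u in (250,257,264)])
a=cv2.imread(f'pics/{sys.argv[1]}.png'); cv2.imwrite(f'pics/{sys.argv[1]}z.png',cv2.resize(a[170:320,170:350],None,fx=4,fy=4,interpolation=cv2.INTER_CUBIC))
E
python3 chk.py w9
```

```text
[ 0.59711512 -0.08480358  0.08095589] [-1.79258238  0.29533016 -1.25496974] [ 0.06840245  0.41004263 -0.00329879] [ 1.000e-02 -4.716e+01 -1.280e+01  7.000e-02 -6.200e-01 -2.000e-02]
239 [[28.5, -2.4, -35.3], [28.1, -0.0, -34.5], [28.3, 2.3, -34.9]]
243 [[22.3, -2.6, -26.1], [22.4, -0.0, -26.4], [23.7, 2.5, -28.9]]
247 [[18.9, -2.7, -22.9], [18.7, -0.0, -22.5], [18.6, 2.7, -22.3]]
251 [[14.2, -2.9, -17.5], [14.2, -0.0, -17.5], [14.5, 2.8, -18.1]]
255 [[6.5, -3.1, -7.2], [6.9, 0.0, -7.9], [6.4, 3.2, -7.1]]
259 [[6.3, -3.1, -10.4], [6.0, 0.0, -10.0], [5.8, 3.1, -9.7]]
263 [[4.1, -3.1, -10.3], [3.4, 0.0, -9.1], [3.7, 3.1, -9.6]]
267 [[1.7, -3.1, -9.8], [1.2, 0.0, -8.9], [1.7, 3.2, -9.7]]
271 [[-0.1, -3.1, -10.3], [-0.2, 0.0, -10.2], [0.2, 3.2, -10.8]]
275 [[-2.8, -3.2, -9.5], [-2.8, 0.0, -9.6], [-2.9, 3.2, -9.4]]
279 [[-5.1, -3.2, -9.5], [-4.6, 0.0, -10.1], [-4.9, 3.2, -9.8]]
283 [[-23.9, -3.8, 14.3], [-25.5, 0.1, 16.5], [-24.7, 4.0, 15.4]]
287 [[-25.2, -3.8, 12.2], [-25.4, 0.1, 12.5], [-24.2, 3.9, 10.8]]
```

View pics/w9z.png

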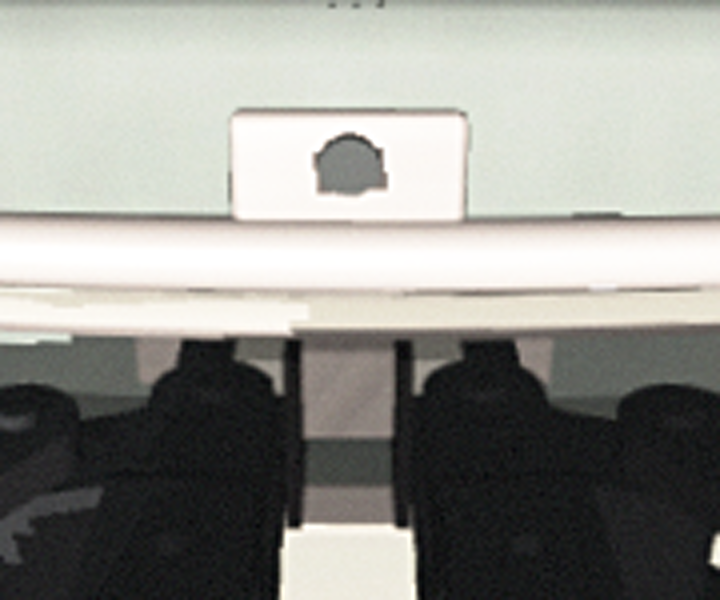

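```bash
for i in 1 2 3; do python3 -m creep '{"claw":[0.6,0.6,0.6],"dp":[[0,0,0.1],[0,0,0.1],[0,0,0.1]],"roll":[0,0,0]}' | grep -E "tcp|force"; done
```

```text
tcp_pos: [0.5971, -0.0848, 0.0803]
force: [-2.5, 0.3, 1.6]
tcp_pos: [0.5971, -0.0848, 0.0792]
force: [-1.7, 0.4, 0.6]
tcp_pos: [0.5972, -0.0848, 0.0788]
force: [-3.3, 0.8, 5.4]
```

```bash
for i in 1 2; do python3 -m creep '{"claw":[0.6,0.6,0.6],"dp":[[0,0,0.05],[0,0,0.05],[0,0,0.05]],"roll":[0,0,0]}' | grep -E "tcp|force"; done
```

```text
tcp_pos: [0.5973, -0.0848, 0.0788]
force: [-6.2, 1.4, 8.4]
tcp_pos: [0.5973, -0.0848, 0.0787]
force: [-5.7, 2.5, 10.5]
```

```bash
for i in 1 2; do python3 -m creep '{"claw":[0.6,0.6,0.6],"dp":[[0,0,0.1],[0,0,0.1],[0,0,0.1]],"roll":[0,0,0]}' | grep -E "tcp|force"; done; python3 chk.py w10
```

```text
tcp_pos: [0.5973, -0.0848, 0.0787]
force: [-6.2, 2.0, 16.0]
tcp_pos: [0.5974, -0.0848, 0.0786]
force: [-7.8, 1.7, 22.1]
[ 0.59740316 -0.08482752  0.07859082] [-8.39554597  2.36616538 21.98756913] [ 0.31780175  1.52693353 -0.02182826] [-3.700e-01 -3.538e+01 -1.225e+01  1.700e-01 -2.530e+00 -1.000e-02]
239 [[29.6, -2.3, -37.5], [29.4, -0.0, -36.9], [29.6, 2.2, -37.5]]
243 [[28.2, -2.3, -37.5], [27.9, -0.0, -36.9], [27.9, 2.3, -37.0]]
247 [[22.4, -2.5, -29.4], [21.9, -0.0, -28.5], [21.9, 2.5, -28.5]]
251 [[17.6, -2.7, -23.6], [17.8, -0.0, -24.0], [17.9, 2.7, -24.3]]
255 [[13.6, -2.8, -19.8], [13.5, 0.0, -19.5], [13.4, 2.8, -19.4]]
259 [[6.5, -3.0, -10.8], [5.6, 0.0, -9.2], [72.8, -0.2, -124.4]]
263 [[3.9, -3.1, -9.9], [3.8, 0.0, -9.7], [3.9, 3.2, -9.8]]
267 [[1.0, -3.1, -8.7], [1.7, 0.0, -9.8], [2.0, 3.2, -10.2]]
271 [[-0.1, -3.1, -10.4], [-0.4, 0.0, -9.8], [-0.5, 3.2, -9.7]]
275 [[-2.7, -3.1, -9.6], [-2.0, 0.0, -10.7], [-1.7, 3.2, -11.3]]
279 [[-4.9, -3.2, -9.8], [-4.5, 0.0, -10.3], [-5.2, 3.3, -9.3]]
283 [[-25.8, -3.9, 17.1], [-25.1, 0.1, 16.0], [-24.5, 4.1, 15.1]]
287 [[-25.2, -3.8, 12.2], [-24.7, 0.1, 11.5], [-24.6, 4.0, 11.4]]
```

View pics/w10z.png

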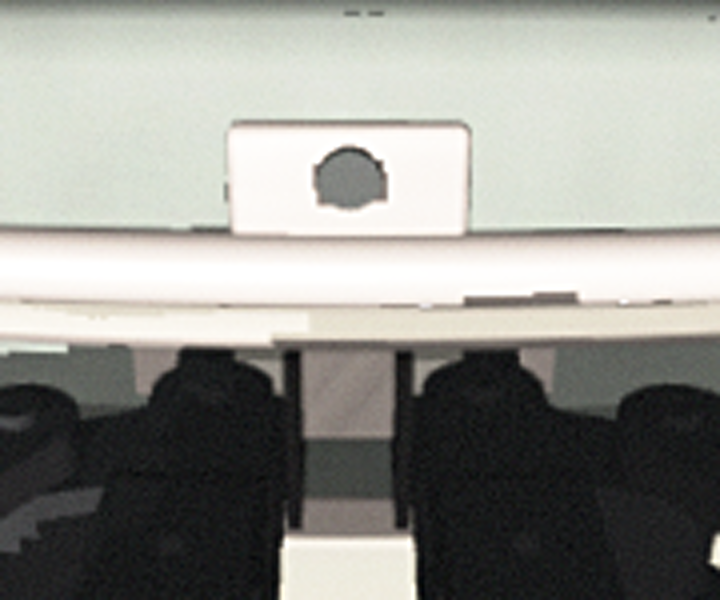

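```bash
python3 -m creep '{"claw":[0.6,0.6,0.6,1.3,1.6,1.8,2.0,2.0,2.0,2.0],"dp":[[0,0,-0.05],[0,0,-0.15],[0,0,-0.15],[0,0,-0.15],[0,0,-0.15],[0,0,-0.15],[0,0,-0.15],[0,0,-0.15],[0,0,-0.15],[0,0,-0.15]],"roll":[0,0,0,0,0,0,0,0,0,0]}'; python3 chk.py w11
```

```text
t: 17.45
tcp_pos: [0.598, -0.0851, 0.0768]
tool_rot: [0.999, -0.041, 0.001, 0.0]
force: [2.3, -0.2, -0.3]
finger_gap: 0.235
[ 0.59784916 -0.08508955  0.07681289] [ 1.63846788 -0.24858675 -0.33603727] [-0.08964997 -0.2949417  -0.01740568] [ 3.000e-01 -4.630e+01 -1.009e+01  0.000e+00  5.100e-01 -3.000e-02]
239 [[30.2, -2.3, -38.3], [30.0, 0.0, -38.0], [30.5, 2.2, -38.9]]
243 [[29.0, -2.3, -38.8], [28.9, 0.0, -38.7], [29.2, 2.2, -39.2]]
247 [[27.6, -2.3, -39.0], [27.9, 0.0, -39.5], [27.7, 2.3, -39.1]]
251 [[20.5, -2.5, -28.6], [20.6, 0.0, -28.8], [20.4, 2.6, -28.5]]
255 [[16.1, -2.7, -23.8], [15.4, 0.0, -22.6], [15.4, 2.8, -22.6]]
259 [[6.2, -3.0, -9.9], [6.2, 0.1, -9.9], [5.7, 3.2, -9.2]]
263 [[5.6, -3.0, -12.5], [5.2, 0.1, -11.8], [5.7, 3.1, -12.7]]
267 [[3.1, -3.0, -11.8], [3.2, 0.1, -11.9], [2.8, 3.2, -11.3]]
271 [[1.1, -3.0, -12.0], [1.3, 0.1, -12.2], [1.0, 3.2, -11.9]]
275 [[-1.0, -3.0, -12.1], [-1.1, 0.1, -11.8], [-1.4, 3.2, -11.3]]
279 [[-3.0, -3.1, -12.2], [-3.5, 0.1, -11.6], [-2.9, 3.2, -12.4]]
283 [[-5.9, -3.1, -11.3], [-5.4, 0.1, -11.9], [-5.8, 3.3, -11.5]]
287 [[-25.1, -3.7, 12.3], [-26.0, 0.2, 13.6], [-26.3, 4.1, 14.0]]
```

View pics/w11z.png

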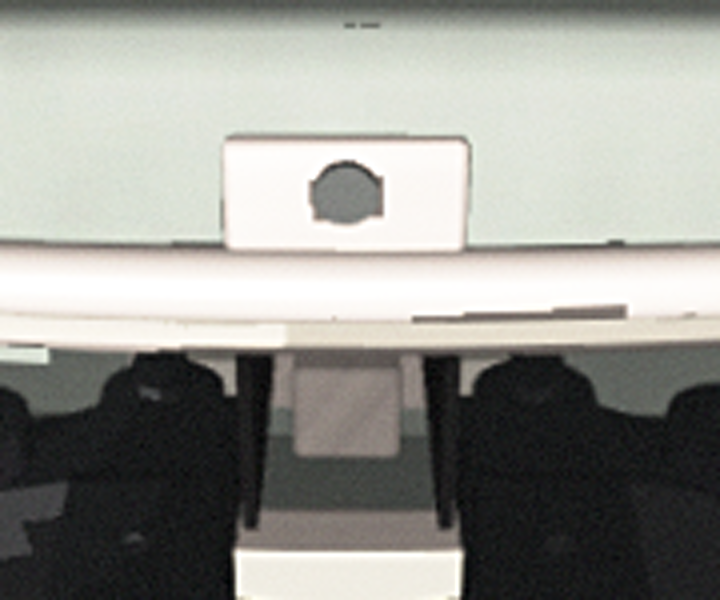

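```bash
for i in 1 2; do python3 -m creep '{"claw":[2,2,2,2,2,2,2,2,2,2],"dp":[[0,0,-0.15],[0,0,-0.35],[0,0,-0.55],[0,0,-0.75],[0,0,-0.95],[0,0,-1.15],[0,0,-1.35],[0,0,-1.55],[0,0,-1.75],[0,0,-1.9]],"roll":[0,0,0,0,0,0,0,0,0,0]}'|grep -E "tcp|force"; done; python3 - <<'E'
from h import *
snap('wrist','w12')
E
```

```text
tcp_pos: [0.5976, -0.085, 0.0961]
force: [-1.1, 0.0, -3.3]
tcp_pos: [0.5985, -0.0852, 0.1159]
force: [-0.5, -0.3, 1.5]
```

View pics/w12.png

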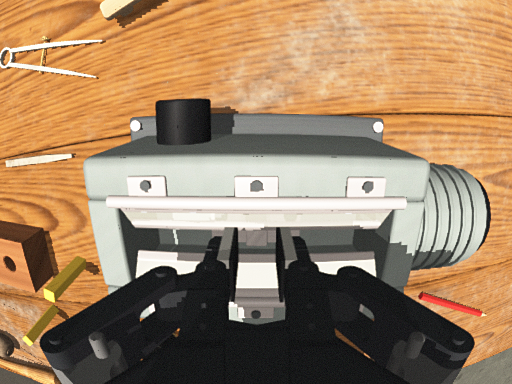

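```bash
for i in 1 2; do python3 -m creep '{"claw":[2,2,2,2,2,2,2,2,2,2],"dp":[[0,0,-0.1],[0,0,-0.25],[0,0,-0.4],[0,0,-0.55],[0,0,-0.7],[0,0,-0.85],[0,0,-1.0],[0,0,-1.15],[0,0,-1.3],[0,0,-1.4]],"roll":[0,0,0,0,0,0,0,0,0,0]}'|grep -E "tcp|force"; done;  python3 -m creep '{"claw":[2,2,2,2,2,2,2,2,2,2],"dp":[[0,0,-0.2],[0,0,-0.6],[0,0,-1.2],[0,0,-2],[0,0,-3],[0,0,-4],[0,0,-5],[0,0,-6],[0,0,-6.5],[0,0,-6.5]],"roll":[0,0,0,0,0,0,0,0,0,0]}'; python3 -m creep '{"claw":[2,2,2,2],"dp":[[-2,0,0],[-5,0,0],[-7,0,0],[-7,0,0]],"roll":[0,0,0,0]}'; python3 - <<'E'
from h import *
snap('wrist','w13'); snap('top','t13'); snap('scene','s13')
a=cv2.imread('pics/w13.png'); cv2.imwrite('pics/w13z.png',cv2.resize(a[60:240,120:400],None,fx=2.8,fy=2.8,interpolation=cv2.INTER_CUBIC))
s=pickle.load(open('w13.pkl','rb'));
c=np.clip((a.astype(float)-200)*255/55,0,255).astype(np.uint8)
cv2.imwrite('pics/w13c.png',cv2.resize(c[60:240,120:400],None,fx=2.8,fy=2.8,interpolation=cv2.INTER_CUBIC))
for x in (-20,-10,-3,3,10,20):
    X=np.array([.5978,-.0855])+x/1000*np.array([.9966,-.082])+.05*np.array([.082,.9966]); u,v=wproj(s,[*X,.112]); print(x,wdep(s,u,v)[2], end=' ')
    X=np.array([.5978,-.0855])+x/1000*np.array([.9966,-.082]); u,v=wproj(s,[*X,.112]); print(wdep(s,u,v)[2])
E
```

```text
tcp_pos: [0.5973, -0.0848, 0.129]
force: [0.5, -0.1, 2.6]
tcp_pos: [0.5973, -0.0849, 0.143]
force: [-0.3, -0.7, -0.1]
t: 22.55
tcp_pos: [0.5979, -0.085, 0.209]
tool_rot: [0.999, -0.041, 0.001, 0.0]
force: [0.3, -1.2, 0.8]
finger_gap: 0.235
t: 22.95
tcp_pos: [0.5241, -0.0781, 0.2071]
tool_rot: [0.999, -0.041, -0.003, -0.001]
force: [0.2, -0.9, -0.4]
finger_gap: 0.232
-20 0.11510869999123832 0.11474214199941893
-10 0.1141873837587398 0.11431689439170961
-3 0.1130793352606412 0.113521597358577
3 0.11540301891357169 0.11390205966607461
10 0.1145105606328804 0.11392319310704455
20 0.11471231359021677 0.1136037064087187
```

View pics/w13z.png

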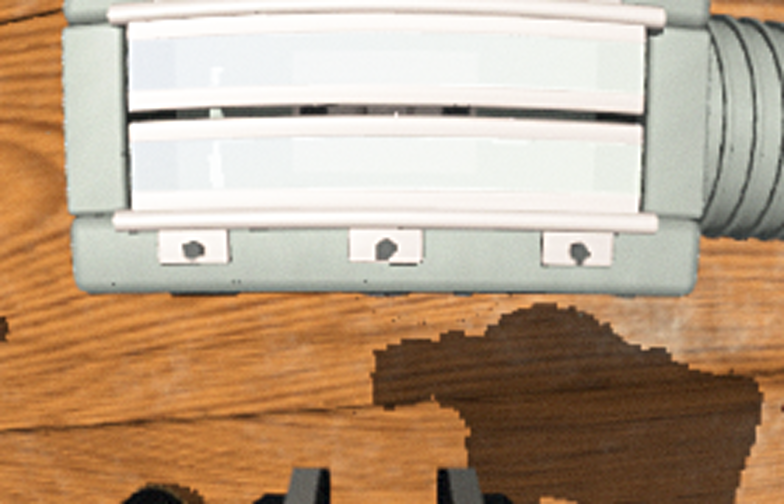

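View pics/w13c.png

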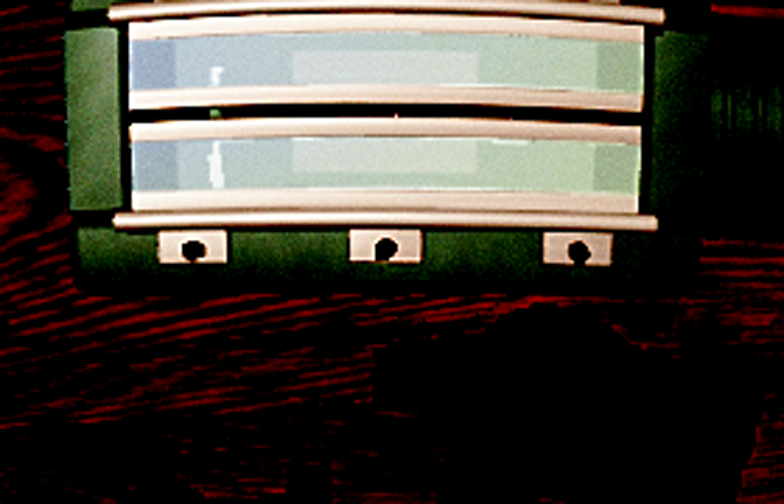

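View pics/s13.png

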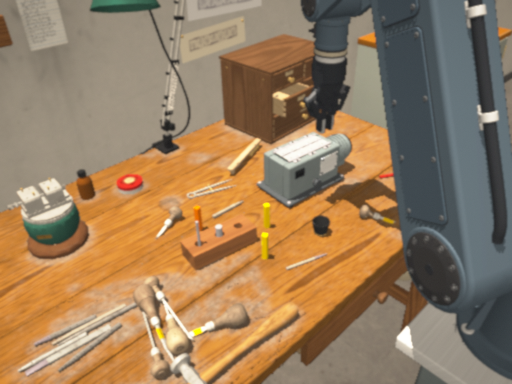

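```bash
python3 -m creep '{"claw":[2,2,2,2,2],"dp":[[0,0,0],[0,0,0],[0,0,0],[0,0,0],[0,0,0]],"roll":[0,0,0,0,0]}'; python3 -c "
from station import workorder; print(workorder.sign_off())"
```

```text
t: 23.6
tcp_pos: [0.5277, -0.0791, 0.2077]
tool_rot: [0.999, -0.041, -0.0, -0.0]
force: [-0.8, -0.2, 0.2]
finger_gap: 0.229
the job is handed in; nothing more can be done
None
```

The square blank is in the grinder's guide, pressed home on the depth stop with about 22 N. I handed the job in at 23.6 s of the 67 s allowed; it reports no verdict.

- **Seating:** I found the hole on the first try, by looking through the flaps. The blank stopped against the depth stop. After I released it, its top measured 0.0886 m above the bench, against 0.088 m expected. That puts the foot within about 0.6 mm of the stop.
- **Ball:** I did not clearly feel the sprung ball's 3 to 8 N on the way down. The blank did not slip in the grip, and it moved freely until it met the stop.
- **Side force:** While pressing, there was a sideways force of about 8 N, which went away on release.
- **Flaps:** I drew the fingers back through the flaps at about 15–20 mm/s. Both flaps now look level, with depth readings of 113–115 mm against 112 mm nominal.
- **Other items:** In the last picture of the scene the pin, stub and loose tools look where they were. I checked this by eye only. The gripper is clear of everything.

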